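Unload the bearing tester

ROBOT

A 6-joint arm with a two-finger parallel gripper is mounted at the origin on a cart in front of the work surface, level with it; the furniture and walls round the work are solid. World frame = base frame: x ahead of the robot, y to its left, z up, the work surface at z = 0. Lengths are in m, angles in rad, forces in N, time in s.
With the tool pointing down it reaches from about 0.35 to 0.85 m from the base axis. Payload 8.1 kg.
Tool frame: the origin (TCP) lies at the centre of the arm's flange, where the gripper is bolted on; the fingertips stand 186 mm ahead of it and the grasp point (between the pads) lies 167 mm ahead of it; z points along the fingers, y is the line along which they close (so a half turn about z gives the same grasp; the last joint's range is limited). The gripper opens to 93 mm and grips with 3 to 60 N. Pads are 15 mm wide; open, the fingers measure 128 mm over their backs; the gripper's body (75 mm by 188 mm) begins 65 mm behind the grasp point.
Start: joints at [-1.305, 0.13, 1.488, -0, 1.523, -0.085], TCP at [0.206, -0.563, 0.405] pointing down, gripper open.
Joint ranges: [-2.96, 2.96], [-0.89, 2.26], [0.02, 2.5], [-1.34, 4.48], [0, 2.73], [-2.66, 2.66]. Speed limits (rad/s): [2.39, 2.39, 2.79, 3.14, 3.14, 3.14].

INTERFACE

Orientations are given as a rotation vector (axis times angle).
In Python, from plant import read_state, read_camera, camera_params, robot gives the robot as it stands.
- The arm moves only by the tool carry_out, never from a script. Its argument "targets" is a list of rows, each an object of numbers: "hand": the opening in per cent of the stroke, from 0 (shut) to 100 (fully open); "x", "y", "z": the shift along the tool's x, y, z in m; "ax", "ay", "az": the turn, a rotation vector about the tool's x, y, z in rad. In form: [{"hand": .., "x": .., "y": .., "z": .., "ax": .., "ay": .., "az": ..}, ...]. A call has 1 to 8 rows; each row is the pose to reach, as a shift and turn from the pose commanded when the call began, along the tool's axes at that moment; what a row does not reach only later rows make up. A row lasts 1/8 s, in which the tool goes at most 62.5 mm and 10.7 degrees, less where a joint would pass 70% of its speed; a pose out of reach is approached as far as the arm can. A call with a gripper value outside its range is refused whole. The fingers move at their own pace and stop on an object; "newtons" is the grip in N (left out, the last holds). Time passes only in rows, so rows that repeat a pose let the fingers close. It gives the time, the measured TCP pose, the force, the opening and the grip force at its end, in the units of the state.
- read_state(): the state, without advancing time (a new reading comes with each control period).
- read_camera(name): name is "scene" or "top" or "wrist"; returns (picture, depth): 384x512x3 uint8, blue, green, red; 384x512 float32, m along the optical axis (not along the pixel's ray), 0 where there is no reading.
- camera_params(name): a dict with "fx", "fy", "cx", "cy" (pixels), "position" and "rotation" of the camera in the world. Camera axes: x right, y up, looking along -z (the intrinsics and any distortion apply to the point x, -y, -z); pixel columns grow to the right and rows downward; lengths in m; the calibration is good to about 2 mm. A picture is of the moment at which its call begins: read the wrist's pose just before it. camera_params takes no time and is no camera call; for the wrist camera it gives the pose at the moment of the call.
- robot.close_job(): hands the job in; it is judged then, once.
The state is a dict: "t": time; "q": joint angles; "dq": joint speeds; "joint_torque": joint torques, N m; "tool_pos": TCP position; "orientation": TCP orientation; "force": force on the tool from outside, world axes, zero at the start; "wrist_torque": the same for the moment, N m; "opening": finger opening in m; "gripper_force": force on a finger pad.
Only numpy, scipy, OpenCV 4.12 (cv2) and the standard library are available. Lean on these libraries where they do the work, as an engineer would, in place of code of your own. Each camera call takes 0.05 s, during which the arm holds its last target. There are 200 camera calls.

TASK

The test run is over: press down the thumb latch on the front of the bearing tester and let its clear guard spring open by itself, without touching the guard. Then lift the bearing off the spindle and set it down gently, lying flat, in the empty part of the parts tray, without pushing or knocking over the parts already there; leave the guard standing open.

Things in the scene. Friction and masses are not known exactly. Their poses are not given: they have to be found in the camera images.
- tester: bench bearing tester, a grey painted housing bolted down, does not move. Origin at bench level under the spindle axis; z up; x points from its front (latch) to its back (guard hinge), y to its left. Housing x -118 to +100 mm, y -125 to +78 mm, deck at z 48 mm; low apron at the front (x below -45 mm) with top at z 33 mm; a knob 14 mm high on the deck at x -5, y -101 mm.
- guard (a joint): hinge of the guard, a clear plastic hood in a thin dark frame over the spindle. 0 = shut, grows as it opens upwards and backwards, stop at 1.78 rad. A spring drives it open within about 2 s of being unlatched; it then stands up by itself behind the hinge line at tester x 103, z 51 mm, reaching up to z 193 mm, and all of it is behind tester x 95 mm.
- guard_edge (a point): middle of the front top edge of the guard's hood, moves with the guard. Shut, the hood spans tester x -35 to +97, y -66 to +66 mm, top at z 97 mm, and this point is at x -35, z 97 mm.
- latch (a joint): thumb latch, a sprung bell crank whose hook holds down the bar on the guard's front. 0 = at rest, grows as the pad is pressed down, stop at 0.28 rad. The guard is let go at about 0.13 to 0.2 rad (the pad's middle 6 to 9 mm down, which takes 3 to 7 N); the pad springs back when let go.
- latch_pad (a point): middle of the top of the latch's ribbed black pad (36 mm in tester x, 42 mm in tester y), at tester x -98, y 0, z 58 mm at rest; pressed down from above. It is 63 mm in front of the shut guard; the hook between them (tester x -57 to -36 mm, 18 mm wide) stands up to z 80 mm. The apron lies 19 mm below the pad's underside.
- spindle (a point): on the spindle axis at the shoulder on which the bearing lies, tester x 0, y 0, z 72 mm. The shoulder has a radius of 16 mm and stands 24 mm above the deck; a pilot pin passes 11 mm up into the bearing's bore.
- bearing: sealed ball bearing, 52 mm outer diameter, 15 mm high, about 0.13 kg; origin in the middle of its underside, z along its axis. At the start it lies on the spindle shoulder, axis upright; it lifts straight up off the pilot pin.
- parts_tray: shallow stainless tray, fixed, 190 mm along its x, 270 mm along its y; floor 2 mm above the bench, walls 2 mm thick and 22 mm high. Origin in the middle of its underside. The parts already there lie at its -y end (y below -60 mm); the rest of the floor (y -50 to +130 mm) is empty.
- sleeve: steel sleeve, 42 mm diameter, 42 mm high, loose, standing in the tray; origin in the middle of its underside.
- bolt_zinc: bright hexagon bolt, 21 mm across its head, 46 mm high, loose, standing on its head in the tray; origin in the middle of its underside.
- bolt_black: dark hexagon bolt, 21 mm across its head, 52 mm high, loose, standing on its head in the tray; origin in the middle of its underside.

How it is judged:
On the way, in this order (a step that is already met when the one before it is completed fails the run):
1. the guard has sprung fully open (value of joint guard above 1.6 rad), for 0.1 s.
2. the bearing is held by the fingers, lifted clear of the spindle (z of bearing in the frame of spindle above 0.03 m and contact force between the fingers and bearing above 0.5 N), for 0.1 s.
3. the bearing is lowered to within 10 mm of the tray's floor while still held (z of bearing in the frame of parts_tray below 0.012 m and horizontal distance between bearing and parts_tray below 0.16 m and contact force between the fingers and bearing above 0.5 N), for 0.1 s.
At the end, for the whole second after the job is handed in: The bearing lies flat (within 0.1 rad) and at rest on the floor of the tray, inside its walls, released; the guard stands open (joint above 1.6 rad) (x of bearing in the frame of parts_tray between -0.07 and 0.07 m and y of bearing in the frame of parts_tray between -0.11 and 0.11 m and z of bearing in the frame of parts_tray between -0.002 and 0.006 m and (angle between bearing's own z axis and vertical below 0.1 rad or angle between bearing's own z axis and vertical above 3.04 rad) and linear speed of bearing below 0.02 m/s and value of joint guard above 1.6 rad); the robot touches nothing.
It fails at once if the robot touches the guard (over 1.5 N) (contact force between any of the fingers, the arm and guard above 1.5 N).
It fails at once if the bearing in hand strikes the guard (over 1.5 N) (contact force between bearing and guard above 1.5 N).
It fails at once if a part that lay in the tray is pushed more than 20 mm or knocked over (distance of any of sleeve, bolt_zinc, bolt_black from where it was at the start of the episode above 0.02 m or angle between any of sleeve, bolt_zinc, bolt_black's own z axis and vertical above 0.5 rad).
It also fails if it takes over 45 s, if anything falls off the work surface, if the arm or the gripper's body presses on something with over 40 N, if the wrist force passes 120 N, or if a joint passes its speed limit or range.

## Working session

There is one attempt and no reset: what is moved stays moved. The work goes in short steps, Python scripts to look and compute and a tool call to move; the robot and the scene stay as the last step left them, time stands still between calls to the robot, and variables do not carry over. Pictures are saved under pics/ and viewed, at most 10 in all, crops included, and the job is handed in when it is done.

Besides the shell and the picture viewer there is one more tool, called after "Call:" by a JSON object that holds its "name" and its "arguments". carry_out: Moves the arm, as the interface text tells. Its arguments: {"type":"object","properties":{"targets":{"type":"array","items":{"type":"object","properties":{"hand":{"type":"number"},"x":{"type":"number"},"y":{"type":"number"},"z":{"type":"number"},"ax":{"type":"number"},"ay":{"type":"number"},"az":{"type":"number"}}}},"newtons":{"type":"number"}},"required":["targets"]}

```bash
mkdir -p pics; ls; cat > h.py <<'E'
import numpy as np, cv2
from plant import read_state, read_camera, camera_params, robot
from scipy.spatial.transform import Rotation as R
def rot(c):
    r=np.array(c['rotation']); return r if r.shape==(3,3) else R.from_rotvec(r).as_matrix()
def ray(c,u,v):
    d=np.array([(u-c['cx'])/c['fx'],-(v-c['cy'])/c['fy'],-1.]); return np.array(c['position']),rot(c)@d
def plane(c,u,v,z):
    p,d=ray(c,u,v); return p+d*(z-p[2])/d[2]
def cloud(c,D):
    v,u=np.mgrid[:D.shape[0],:D.shape[1]]
    P=np.stack([(u-c['cx'])/c['fx']*D,-(v-c['cy'])/c['fy']*D,-D],-1)
    return P@rot(c).T+np.array(c['position'])
E
python3 - <<'E'
from h import *
for n in ['scene','top','wrist']:
    c=camera_params(n); im,D=read_camera(n); cv2.imwrite(f'pics/{n}0.png',im); np.savez(f'{n}0.npz',im=im,D=D,**c); print(n,c)
print(read_state())
a=cv2.imread('pics/scene0.png')
E
```

```text
pics
scene {'fx': 407.66123392612366, 'fy': 407.66123392612366, 'cx': 250.52925438941244, 'cy': 189.1629535939424, 'position': array([0.09671689, 0.49611559, 0.6460994 ]), 'rotation': array([ 0.37664674, -1.09518779, -2.26435264])}
top {'fx': 452.32755664356137, 'fy': 452.32755664356137, 'cx': 255.51332164963094, 'cy': 193.69763825952498, 'position': array([ 0.43994333, -0.07276629,  1.21004404]), 'rotation': array([ 0.07311326, -0.06795431, -1.57208303])}
wrist {'fx': 289.4888601286899, 'fy': 289.4888601286899, 'cx': 258.2840387988475, 'cy': 192.58951605135795, 'position': array([ 0.28220139, -0.53604479,  0.38398732]), 'rotation': array([-0.25781049,  0.18363497, -1.21081656])}
{'t': 0.15, 'q': array([-1.30541540e+00,  1.30939805e-01,  1.48902599e+00, -8.36892289e-08,
        1.52296811e+00, -8.53852374e-02]), 'dq': array([-8.90772373e-05, -1.39301152e-04, -2.15985602e-03,  8.38760662e-04,
        5.85365518e-04,  1.05622045e-03]), 'joint_torque': array([ 1.74527977e-03, -5.60477901e+01, -4.92334199e+01,  7.70811760e-02,
        3.05332965e-02, -6.97196447e-05]), 'tool_pos': array([ 0.20615444, -0.56328848,  0.40395857]), 'orientation': array([-3.09208457e+00, -5.47928831e-01,  1.89404379e-04]), 'force': array([0.06687595, 0.30574108, 0.09390335]), 'wrist_torque': array([-0.01518782,  0.04762812, -0.01366304]), 'gripper_force': 0.0, 'opening': 0.09299279732410604}
```

View pics/top0.png

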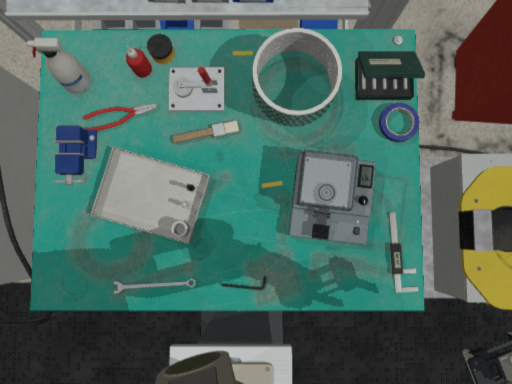

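View pics/scene0.png

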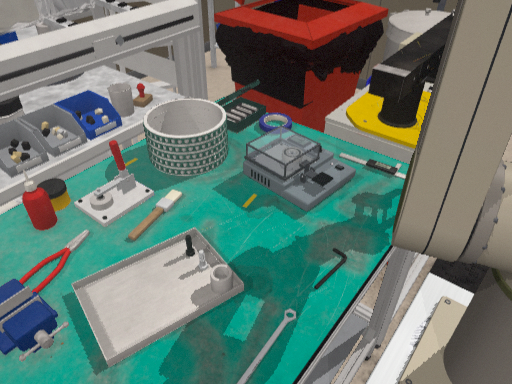

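The top view shows the tester with its bearing near (325,190) and its pad near (320,231). The tray is centred at about (152,194) with its parts at the right end: bolts at (190,187) and (187,204), sleeve at (180,229). The scene view agrees. Next I measure.

```bash
python3 - <<'E'
from h import *
T=np.load('top0.npz');im=T['im'];D=T['D'];C=cloud(T,D)
S=np.load('scene0.npz');CS=cloud(S,S['D'])
for n,(u,v) in dict(bearing=(325,190),pad=(320,231),tray=(140,190),sleeve=(180,229),mat=(240,220),apron=(345,236),deck=(362,215)).items(): print(n,C[v,u].round(4), im[v,u])
for n,(u,v) in dict(pad=(320,179),tray=(150,300),sleeve=(221,272),mat=(250,260),bearing=(284,158)).items(): print('S',n,CS[v,u].round(4),S['im'][v,u])
big=cv2.resize(im[140:250,280:390],None,fx=5,fy=5,interpolation=cv2.INTER_CUBIC)
b2=cv2.resize(S['im'][115:215,235:360],None,fx=5,fy=5,interpolation=cv2.INTER_CUBIC)
cv2.imwrite('pics/a.png',big);cv2.imwrite('pics/b.png',b2)
# tray by height 
z=C[...,2]
m=((im.max(2).astype(int)-im.min(2)<25)&(im.min(2)>110)).astype(np.uint8); m[:, :80]=0;m[:130]=0;m[:,225:]=0;m[255:]=0
m=cv2.morphologyEx(m,cv2.MORPH_CLOSE,np.ones((9,9)))
c=max(cv2.findContours(m,0,2)[0],key=cv2.contourArea);r=cv2.minAreaRect(c);print(r)
bx=cv2.boxPoints(r);P=np.array([plane(T,u,v,.022) for u,v in bx]);print(P.round(4),np.linalg.norm(np.diff(P,axis=0),axis=1),P.mean(0))
# housing
m=((z>.025)&(z<.13)).astype(np.uint8);m[:145]=0;m[250:]=0;m[:,:270]=0;m[:,380:]=0
c=max(cv2.findContours(m,0,2)[0],key=cv2.contourArea);r=cv2.minAreaRect(c);print(r)
E
```

```text
bearing [ 0.5488 -0.2409  0.0976] [134 132 127]
pad [ 0.4482 -0.232   0.0613] [33 32 31]
tray [0.5595 0.2413 0.0021] [159 165 165]
sleeve [ 4.548e-01  1.329e-01 -4.000e-04] [104 107 108]
mat [ 0.4784 -0.0273  0.0005] [125 141  38]
apron [ 0.4353 -0.3004  0.0331] [127 124 115]
deck [ 0.4892 -0.3436  0.0423] [102 100  93]
S pad [ 0.4471 -0.2206  0.059 ] [44 43 41]
S tray [ 5.401e-01  2.392e-01 -4.000e-04] [187 194 203]
S sleeve [0.4623 0.1219 0.0284] [130 134 140]
S mat [ 0.4532  0.0424 -0.0008] [ 99 116   2]
S bearing [ 0.5358 -0.1943  0.0963] [138 138 137]
((149.93389892578125, 194.3587188720703), (103.49600982666016, 72.12338256835938), 16.557071685791016)
[[0.494  0.3662 0.022 ]
 [0.6781 0.317  0.022 ]
 [0.5982 0.0519 0.022 ]
 [0.4163 0.1044 0.022 ]] [0.1906396  0.27689493 0.18930829] [0.54662518 0.2098954  0.022     ]
((332.028076171875, 196.5185546875), (79.65937042236328, 87.54106903076172), 6.911226749420166)
```

View pics/a.png

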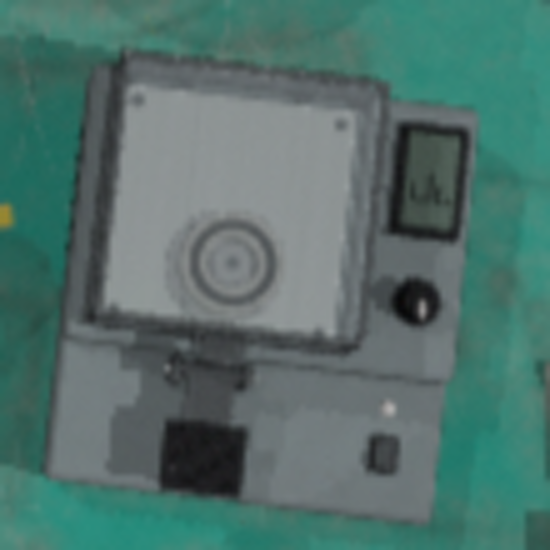

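View pics/b.png

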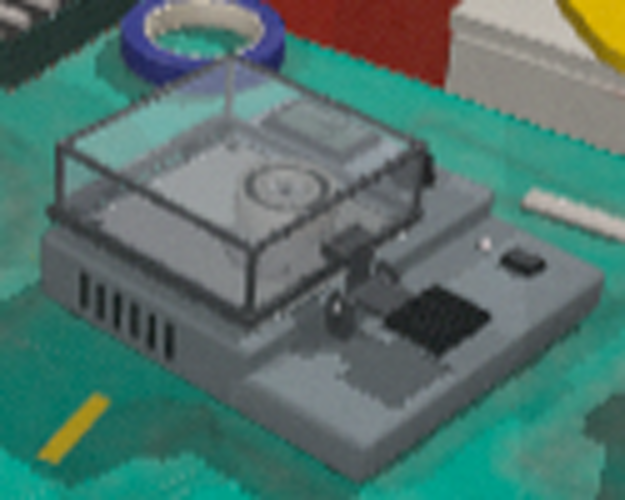

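Crop a shows the pad centred at crop (203,457) and the bearing ring at (232,262). The housing's front edge runs (47,473)–(428,520). Crop b shows the pad centre at (437,320) and the top of the bearing ring at (287,185). I triangulate from these.

```bash
cat >> h.py <<'E'
def tri(c1,p1,c2,p2):
    a,d=ray(c1,*p1);b,e=ray(c2,*p2)
    s=np.linalg.lstsq(np.stack([d,-e],1),b-a,rcond=None)[0]
    x,y=a+d*s[0],b+e*s[1]; return (x+y)/2,np.linalg.norm(x-y)
E
python3 - <<'E'
from h import *
T=np.load('top0.npz');S=np.load('scene0.npz');im=T['im']
A=lambda x,y:(280+x/5-.4,140+y/5-.4);B=lambda x,y:(235+x/5-.4,115+y/5-.4)
print('pad',tri(T,A(203,457),S,B(437,320)),'bearing top',tri(T,A(232,262),S,B(287,185)))
p=[plane(T,*A(*q),h) for q,h in [((47,473),.033),((428,520),.033),((474,108),.048)]]
print(p); d=p[0]-p[1]; print('yaw',np.degrees(np.arctan2(d[1],d[0]))-90, np.linalg.norm(d)); d=p[2]-p[1];print(np.degrees(np.arctan2(d[1],d[0])),np.linalg.norm(d))
# pad mask
m=(im.max(2)<55).astype(np.uint8);m[:222]=0;m[242:]=0;m[:,:308]=0;m[:,334:]=0
c=max(cv2.findContours(m,0,2)[0],key=cv2.contourArea);r=cv2.minAreaRect(c);print(r, plane(T,*r[0],.058))
s=S['im'];m=(s.max(2)<60).astype(np.uint8);m[:170]=0;m[190:]=0;m[:,:308]=0;m[:,336:]=0
c=max(cv2.findContours(m,0,2)[0],key=cv2.contourArea);r2=cv2.minAreaRect(c);print(r2,tri(T,r[0],S,r2[0]))
print('tray centre floor pts', [plane(T,u,v,.022).round(4) for u,v in [(113,147),(209,174),(188,242),(92,211)]])
for n,q,h in [('sleeve',(180,229),.044),('zinc',(187,204),.048),('black',(190,187),.054)]: print(n,plane(T,*q,h))
st=read_state();print(R.from_rotvec(st['orientation']).as_matrix().round(3))
E
```

```text
pad (array([ 0.44832311, -0.23383295,  0.05176834]), np.float64(0.0001571855036613895)) bearing top (array([ 0.54529163, -0.24510263,  0.08465261]), np.float64(0.0005394506189690795))
[array([ 0.44031194, -0.15554995,  0.033     ]), array([ 0.4156599 , -0.35225681,  0.033     ]), array([ 0.62839626, -0.37764183,  0.048     ])]
yaw -7.143277902212418 0.1982455886207431
-6.804711808158763 0.2147700113919337
((320.0, 231.0), (14.0, 16.0), 90.0) [ 0.44821048 -0.23249675  0.058     ]
((321.8235168457031, 178.29409790039062), (17.149858474731445, 12.004899978637695), 30.963756561279297) (array([ 0.44841372, -0.23308622,  0.05308586]), np.float64(0.0003822337435869455))
tray centre floor pts [array([0.6728, 0.3105, 0.022 ]), array([0.5996, 0.0541, 0.022 ]), array([0.4206, 0.1077, 0.022 ]), array([0.5023, 0.3614, 0.022 ])]
sleeve [0.45426964 0.12535172 0.044     ]
zinc [0.51837694 0.107448   0.048     ]
black [0.56174464 0.09929586 0.054     ]
[[ 0.939  0.344 -0.   ]
 [ 0.344 -0.939  0.001]
 [ 0.    -0.001 -1.   ]]
```

Call:
{"name": "carry_out", "arguments": {"targets": [{"hand": 0, "x": 0.042, "y": -0.0287, "z": 0.0, "ax": 0, "ay": 0, "az": -0.18}, {"hand": 0, "x": 0.084, "y": -0.0573, "z": 0.01, "ax": 0, "ay": 0, "az": -0.36}, {"hand": 0, "x": 0.126, "y": -0.086, "z": 0.02, "ax": 0, "ay": 0, "az": -0.54}, {"hand": 0, "x": 0.168, "y": -0.1147, "z": 0.03, "ax": 0, "ay": 0, "az": -0.72}, {"hand": 0, "x": 0.21, "y": -0.1433, "z": 0.045, "ax": 0, "ay": 0, "az": -0.9}, {"hand": 0, "x": 0.252, "y": -0.172, "z": 0.06, "ax": 0, "ay": 0, "az": -1.08}, {"hand": 0, "x": 0.294, "y": -0.2007, "z": 0.075, "ax": 0, "ay": 0, "az": -1.26}, {"hand": 0, "x": 0.3364, "y": -0.2293, "z": 0.09, "ax": 0, "ay": 0, "az": -1.44}]}}

```text
t: 1.15
tool_pos: [0.444, -0.231, 0.3142]
orientation: [1.957, 2.457, -0.0]
force: [0.6, -0.5, 0.2]
opening: 0.0176
gripper_force: 0.0
```

Call:
{"name": "carry_out", "arguments": {"targets": [{"hand": 0, "x": 0, "y": 0, "z": 0, "ax": 0, "ay": 0, "az": -0.154}, {"hand": 0, "x": 0, "y": 0, "z": 0, "ax": 0, "ay": 0, "az": -0.307}, {"hand": 0, "x": 0, "y": 0, "z": 0, "ax": 0, "ay": 0, "az": -0.461}, {"hand": 0, "x": 0, "y": 0, "z": 0, "ax": 0, "ay": 0, "az": -0.615}, {"hand": 0, "x": 0, "y": 0, "z": 0, "ax": 0, "ay": 0, "az": -0.768}, {"hand": 0, "x": 0, "y": 0, "z": 0, "ax": 0, "ay": 0, "az": -0.92}, {"hand": 0, "x": 0, "y": 0, "z": 0, "ax": 0, "ay": 0, "az": -1.075}, {"hand": 0, "x": 0, "y": 0, "z": 0, "ax": 0, "ay": 0, "az": -1.229}]}}

```text
t: 2.15
tool_pos: [0.4432, -0.2324, 0.3145]
orientation: [-0.183, -3.136, -0.0]
force: [-0.3, 0.1, 0.5]
opening: 0.0002
gripper_force: 0.0
```

```bash
cat >> h.py <<'E'
def togo(goal,yaw=None):
    s=read_state(); M=R.from_rotvec(s['orientation']).as_matrix()
    print('t',s['t'],'pos',s['tool_pos'].round(4),'yaw',np.degrees(np.arctan2(M[1,0],M[0,0])).round(2),'zax',M[:,2].round(3),'F',s['force'].round(2),'q',s['q'].round(2),'open',round(s['opening'],4))
    print('shift',(M.T@(np.array(goal)-s['tool_pos'])).round(4))
    if yaw is not None: print('turn',R.from_matrix(M.T@R.from_euler('ZX',[yaw,180],degrees=True).as_matrix()).as_rotvec().round(4))
E
python3 - <<'E'
from h import *
togo([.443,-.2325,.058+.186],173)
im,D=read_camera('top');cv2.imwrite('pics/c.png',cv2.resize(im[130:270,230:400],None,fx=4,fy=4))
E
```

```text
t 2.15 pos [ 0.4432 -0.2324  0.3145] yaw 173.32 zax [-0.  0. -1.] F [-0.35  0.12  0.47] q [-0.59 -0.08  1.87  0.    1.35 -2.04] open 0.0002
shift [ 0.0002 -0.0001  0.0705]
turn [ 0.0003 -0.0005  0.0055]
```

View pics/c.png

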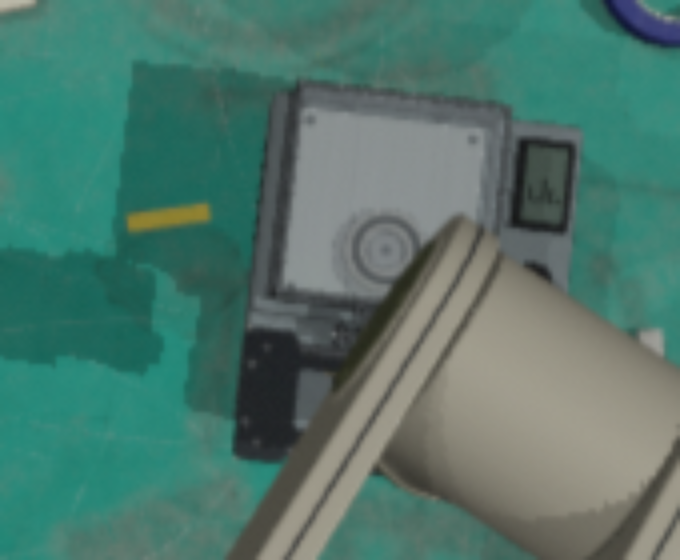

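The gripper is over the pad, with its dark body left of the link at crop (240–300, 330–460). The hood is clear of it, with its front edge at row 300. I press down now.

Call:
{"name": "carry_out", "arguments": {"targets": [{"hand": 0, "x": 0, "y": 0, "z": 0.03, "ax": 0, "ay": 0, "az": 0}, {"hand": 0, "x": 0, "y": 0, "z": 0.055, "ax": 0, "ay": 0, "az": 0}, {"hand": 0, "x": 0, "y": 0, "z": 0.067, "ax": 0, "ay": 0, "az": 0}, {"hand": 0, "x": 0, "y": 0, "z": 0.073, "ax": 0, "ay": 0, "az": 0}, {"hand": 0, "x": 0, "y": 0, "z": 0.078, "ax": 0, "ay": 0, "az": 0}, {"hand": 0, "x": 0, "y": 0, "z": 0.081, "ax": 0, "ay": 0, "az": 0}, {"hand": 0, "x": 0, "y": 0, "z": 0.081, "ax": 0, "ay": 0, "az": 0}]}}

```text
t: 3.08
tool_pos: [0.4434, -0.2327, 0.2344]
orientation: [0.192, 3.136, -0.001]
force: [-5.3, 2.1, 6.2]
opening: 0.0006
gripper_force: 3.5
```

```bash
python3 - <<'E'
from h import *
togo([.443,-.2325,.058+.186],173)
im,D=read_camera('scene');S=np.load('scene0.npz')
print((np.abs(im.astype(int)-S['im'])[115:215,235:330].max(2)>25).sum())
cv2.imwrite('pics/d.png',cv2.resize(im[90:240,220:400],None,fx=4,fy=4))
E
```

```text
t 3.075 pos [ 0.4434 -0.2327  0.2344] yaw 173.01 zax [ 0. -0. -1.] F [-5.32  2.05  6.15] q [-0.59  0.02  1.93 -0.    1.19 -2.03] open 0.0006
shift [ 0.0004  0.0001 -0.0096]
turn [-0.0003  0.0003  0.0001]
3954
```

View pics/d.png

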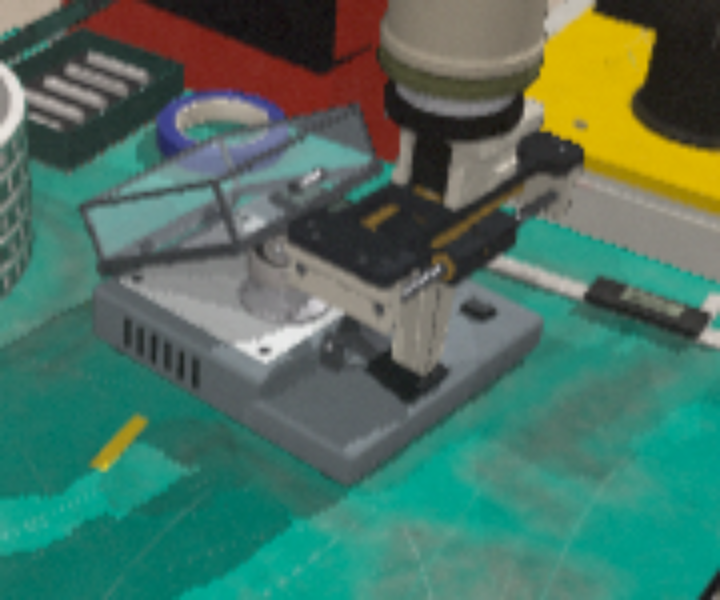

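The guard is swinging open (hood at crop (90–380, 100–270)), and nothing touches it. I lift straight up and wait.

Call:
{"name": "carry_out", "arguments": {"targets": [{"hand": 0, "x": 0, "y": 0, "z": -0.02, "ax": 0, "ay": 0, "az": 0}, {"hand": 0, "x": 0.02, "y": 0, "z": -0.05, "ax": 0, "ay": 0, "az": 0}, {"hand": 100, "x": 0.04, "y": 0, "z": -0.08, "ax": 0, "ay": 0, "az": 0}, {"hand": 100, "x": 0.04, "y": 0, "z": -0.09, "ax": 0, "ay": 0, "az": 0}, {"hand": 100, "x": 0.04, "y": 0, "z": -0.09, "ax": 0, "ay": 0, "az": 0}, {"hand": 100, "x": 0.04, "y": 0, "z": -0.09, "ax": 0, "ay": 0, "az": 0}, {"hand": 100, "x": 0.04, "y": 0, "z": -0.09, "ax": 0, "ay": 0, "az": 0}, {"hand": 100, "x": 0.04, "y": 0, "z": -0.09, "ax": 0, "ay": 0, "az": 0}]}}

```text
t: 4.12
tool_pos: [0.4036, -0.2275, 0.3229]
orientation: [-0.191, -3.135, -0.001]
force: [-0.2, 0.7, -1.4]
opening: 0.0556
gripper_force: 0.0
```

Call:
{"name": "carry_out", "arguments": {"targets": [{"hand": 100}, {"hand": 100}, {"hand": 100}, {"hand": 100}, {"hand": 100}, {"hand": 100}, {"hand": 100}, {"hand": 100}]}}

```text
schema error: expected keys hand, x, y, z, ax, ay, az
```

```bash
python3 - <<'E'
from h import *
togo([.545,-.245,.30],173)
im,D=read_camera('scene');it,Dt=read_camera('top')
np.savez('scene1.npz',im=im,D=D,**camera_params('scene'));np.savez('top1.npz',im=it,D=Dt,**camera_params('top'))
cv2.imwrite('pics/e.png',np.hstack([cv2.resize(im[70:230,220:360],None,fx=3,fy=3),cv2.resize(it[120:250,270:390],None,fx=3,fy=3,)[:, :370].repeat(1,0) if 0 else cv2.resize(it[90:250,270:390],None,fx=3,fy=3)]))
E
```

```text
t 4.125 pos [ 0.4036 -0.2275  0.3229] yaw 173.03 zax [-0.001  0.001 -1.   ] F [-0.25  0.67 -1.41] q [-0.62 -0.19  1.96  0.    1.38 -2.07] open 0.0556
shift [-0.1425 -0.0002  0.0227]
turn [ 0.0007 -0.0013  0.0005]
```

View pics/e.png

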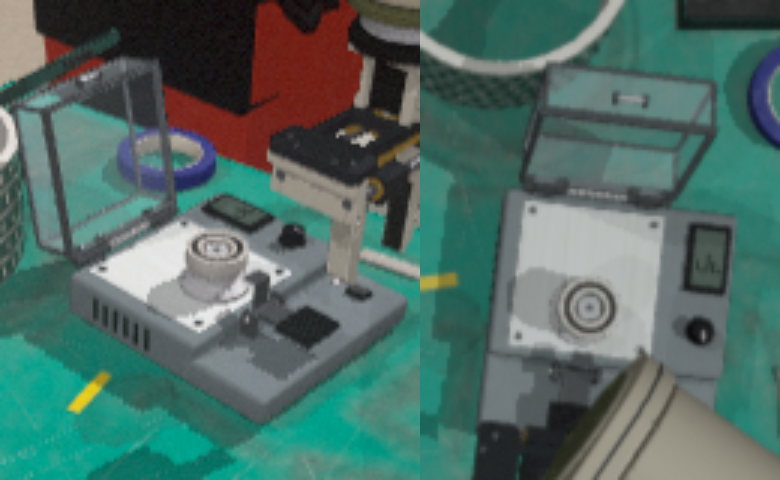

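The guard stands open behind the hinge, and the bearing is exposed: scene crop (216,246) → pixel (292,152), top crop (168,308) → pixel (326,192.7). I refine that with circle fits, then grasp.

```bash
python3 - <<'E'
from h import *
T=np.load('top1.npz');S=np.load('scene1.npz')
def ring(im,u,v,r):  # dark seal ring
    g=im.max(2); m=(g<110).astype(np.uint8); k=np.zeros_like(m);cv2.circle(k,(u,v),r,1,-1);m&=k
    p=cv2.findNonZero(m); h=cv2.convexHull(p); return cv2.fitEllipse(h)
a=ring(T['im'],326,192,8);b=ring(S['im'],292,152,9);print(a,b)
print(tri(T,a[0],S,b[0]), plane(T,*a[0],.087),plane(S,*b[0],.087))
CT=cloud(T,T['D']);print(CT[191:195,324:329,2].round(4)); CS=cloud(S,S['D']);print(CS[148:157,289:296,2].round(4))
E
```

```text
((326.0, 192.0), (15.554220199584961, 15.554220199584961), 0.0) ((292.77655029296875, 150.75657653808594), (12.089673042297363, 17.308372497558594), 67.30491638183594)
(array([ 0.54425456, -0.24509768,  0.08765902]), np.float64(0.0012265508922976588)) [ 0.54484159 -0.24488248  0.087     ] [ 0.54425617 -0.24628824  0.087     ]
[[0.0833 0.0804 0.0844 0.0836 0.0816]
 [0.0849 0.0807 0.0846 0.0827 0.0845]
 [0.0831 0.085  0.087  0.0848 0.084 ]
 [0.0845 0.0852 0.0845 0.0864 0.0811]]
[[0.0847 0.0846 0.0844 0.0836 0.0828 0.0831 0.0834]
 [0.0878 0.0858 0.0849 0.0857 0.0866 0.0849 0.0855]
 [0.0848 0.0832 0.084  0.0842 0.0814 0.0859 0.0874]
 [0.0794 0.0805 0.0789 0.0816 0.0824 0.0817 0.083 ]
 [0.0829 0.083  0.0822 0.0817 0.0845 0.0812 0.0796]
 [0.0813 0.0829 0.0846 0.0826 0.0825 0.082  0.0813]
 [0.0839 0.0824 0.0831 0.0827 0.0842 0.0839 0.083 ]
 [0.0859 0.0872 0.085  0.0865 0.0854 0.0865 0.0847]
 [0.085  0.085  0.0835 0.0842 0.083  0.0857 0.0849]]
```

Call:
{"name": "carry_out", "arguments": {"targets": [{"hand": 100, "x": 0, "y": 0, "z": 0, "ax": 0, "ay": 0, "az": 0}, {"hand": 100, "x": 0, "y": 0, "z": 0, "ax": 0, "ay": 0, "az": 0}, {"hand": 100, "x": -0.045, "y": 0, "z": 0, "ax": 0, "ay": 0, "az": 0}, {"hand": 100, "x": -0.095, "y": 0, "z": 0, "ax": 0, "ay": 0, "az": 0}, {"hand": 100, "x": -0.13, "y": 0, "z": 0, "ax": 0, "ay": 0, "az": 0}, {"hand": 100, "x": -0.142, "y": 0, "z": 0, "ax": 0, "ay": 0, "az": 0}, {"hand": 100, "x": -0.142, "y": 0, "z": 0.01, "ax": 0, "ay": 0, "az": 0}, {"hand": 100, "x": -0.142, "y": 0, "z": 0.022, "ax": 0, "ay": 0, "az": 0}]}}

```text
t: 5.22
tool_pos: [0.5436, -0.2449, 0.3008]
orientation: [-0.192, -3.135, -0.0]
force: [0.7, 0.3, -0.4]
opening: 0.0931
gripper_force: 0.0
```

```bash
python3 - <<'E'
from h import *
togo([.545,-.245,.2575],173)
E
```

```text
t 5.225 pos [ 0.5436 -0.2449  0.3008] yaw 173.0 zax [-0.001  0.    -1.   ] F [ 0.66  0.26 -0.4 ] q [-0.51  0.19  1.61 -0.    1.34 -1.96] open 0.0931
shift [-0.0015  0.      0.0433]
turn [ 0.0001 -0.0008  0.0001]
```

Heights agree with the text (top about 0.086–0.087 m). I descend and close.

Call:
{"name": "carry_out", "arguments": {"targets": [{"hand": 100, "x": -0.001, "y": 0, "z": 0.02, "ax": 0, "ay": 0, "az": 0}, {"hand": 100, "x": -0.001, "y": 0, "z": 0.035, "ax": 0, "ay": 0, "az": 0}, {"hand": 100, "x": -0.001, "y": 0, "z": 0.043, "ax": 0, "ay": 0, "az": 0}, {"hand": 100, "x": -0.001, "y": 0, "z": 0.043, "ax": 0, "ay": 0, "az": 0}, {"hand": 40, "x": -0.001, "y": 0, "z": 0.043, "ax": 0, "ay": 0, "az": 0}, {"hand": 40, "x": -0.001, "y": 0, "z": 0.043, "ax": 0, "ay": 0, "az": 0}, {"hand": 40, "x": -0.001, "y": 0, "z": 0.043, "ax": 0, "ay": 0, "az": 0}, {"hand": 40, "x": -0.001, "y": 0, "z": 0.043, "ax": 0, "ay": 0, "az": 0}], "newtons": 20}}

```text
t: 6.22
tool_pos: [0.5456, -0.2451, 0.259]
orientation: [0.191, 3.135, -0.0]
force: [0.4, 0.5, -0.4]
opening: 0.0577
gripper_force: 0.0
```

Call:
{"name": "carry_out", "arguments": {"targets": [{"hand": 30, "x": 0, "y": 0, "z": 0, "ax": 0, "ay": 0, "az": 0}, {"hand": 30, "x": 0, "y": 0, "z": 0, "ax": 0, "ay": 0, "az": 0}, {"hand": 30, "x": 0, "y": 0, "z": 0, "ax": 0, "ay": 0, "az": 0}, {"hand": 30, "x": 0, "y": 0, "z": 0, "ax": 0, "ay": 0, "az": 0}], "newtons": 20}}

```text
t: 6.72
tool_pos: [0.5457, -0.2448, 0.2589]
orientation: [0.191, 3.136, 0.001]
force: [0.4, 4.9, 3.2]
opening: 0.0512
gripper_force: 20.0
```

Call:
{"name": "carry_out", "arguments": {"targets": [{"hand": 30, "x": 0, "y": 0, "z": -0.008, "ax": 0, "ay": 0, "az": 0}, {"hand": 30, "x": 0, "y": 0, "z": -0.016, "ax": 0, "ay": 0, "az": 0}, {"hand": 30, "x": 0, "y": 0, "z": -0.026, "ax": 0, "ay": 0, "az": 0}, {"hand": 30, "x": 0, "y": 0, "z": -0.045, "ax": 0, "ay": 0, "az": 0}, {"hand": 30, "x": 0, "y": 0, "z": -0.07, "ax": 0, "ay": 0, "az": 0}, {"hand": 30, "x": 0, "y": 0, "z": -0.09, "ax": 0, "ay": 0, "az": 0}, {"hand": 30, "x": 0, "y": 0, "z": -0.09, "ax": 0, "ay": 0, "az": 0}]}}

```text
t: 7.6
tool_pos: [0.5463, -0.2454, 0.3518]
orientation: [0.191, 3.131, -0.003]
force: [0.2, 0.3, -1.6]
opening: 0.051
gripper_force: 20.0
```

```bash
python3 - <<'E'
from h import *
togo([.56,.243,.35],173)
im,D=read_camera('scene')
cv2.imwrite('pics/f.png',cv2.resize(im[60:230,220:400],None,fx=4,fy=3.5))
E
```

```text
t 7.6 pos [ 0.5463 -0.2454  0.3518] yaw 173.02 zax [ 0.004 -0.002 -1.   ] F [ 0.23  0.35 -1.55] q [-0.51  0.15  1.56 -0.    1.42 -1.96] open 0.051
shift [0.0457 0.4865 0.0007]
turn [-0.0019  0.0046  0.0004]
```

View pics/f.png

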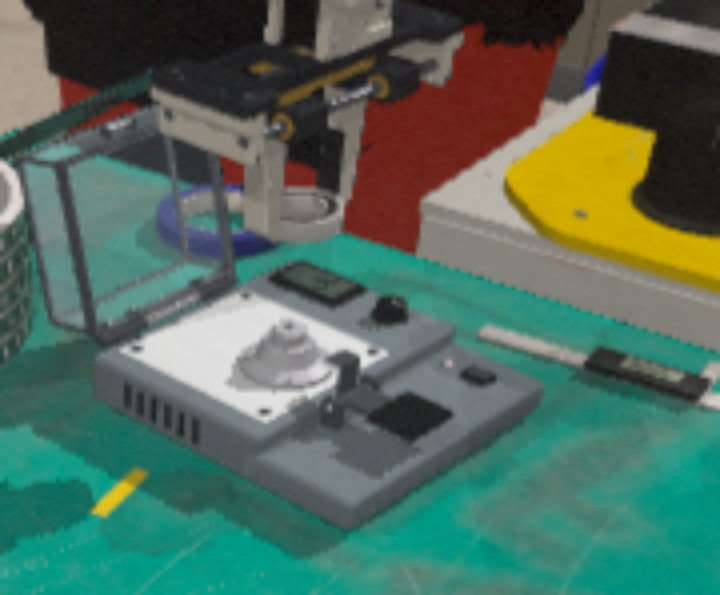

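The bearing is held at the fingertips at about crop (305,215), and the spindle is bare. I carry it to the tray.

Call:
{"name": "carry_out", "arguments": {"targets": [{"hand": 30, "x": 0.01, "y": 0.03, "z": 0, "ax": 0, "ay": 0, "az": 0}, {"hand": 30, "x": 0.02, "y": 0.085, "z": 0, "ax": 0, "ay": 0, "az": 0}, {"hand": 30, "x": 0.03, "y": 0.145, "z": 0, "ax": 0, "ay": 0, "az": 0}, {"hand": 30, "x": 0.04, "y": 0.205, "z": 0, "ax": 0, "ay": 0, "az": 0}, {"hand": 30, "x": 0.045, "y": 0.265, "z": 0, "ax": 0, "ay": 0, "az": 0}, {"hand": 30, "x": 0.045, "y": 0.325, "z": 0, "ax": 0, "ay": 0, "az": 0}, {"hand": 30, "x": 0.045, "y": 0.385, "z": 0, "ax": 0, "ay": 0, "az": 0}, {"hand": 30, "x": 0.045, "y": 0.435, "z": 0, "ax": 0, "ay": 0, "az": 0}]}}

```text
t: 8.65
tool_pos: [0.5532, 0.1944, 0.3473]
orientation: [-0.19, -3.134, 0.001]
force: [1.2, -0.3, -1.6]
opening: 0.0509
gripper_force: 20.0
```

Call:
{"name": "carry_out", "arguments": {"targets": [{"hand": 30, "x": 0, "y": 0.03, "z": 0, "ax": 0, "ay": 0, "az": 0}, {"hand": 30, "x": 0, "y": 0.05, "z": 0.0, "ax": 0, "ay": 0, "az": 0}, {"hand": 30, "x": 0, "y": 0.052, "z": 0.03, "ax": 0, "ay": 0, "az": 0}, {"hand": 30, "x": 0, "y": 0.052, "z": 0.07, "ax": 0, "ay": 0, "az": 0}, {"hand": 30, "x": 0, "y": 0.052, "z": 0.1, "ax": 0, "ay": 0, "az": 0}, {"hand": 30, "x": 0, "y": 0.052, "z": 0.12, "ax": 0, "ay": 0, "az": 0}, {"hand": 30, "x": 0, "y": 0.052, "z": 0.13, "ax": 0, "ay": 0, "az": 0}, {"hand": 30, "x": 0, "y": 0.052, "z": 0.13, "ax": 0, "ay": 0, "az": 0}]}}

```text
t: 9.65
tool_pos: [0.5601, 0.2436, 0.2186]
orientation: [-0.192, -3.135, 0.0]
force: [0.1, 0.5, -0.9]
opening: 0.0513
gripper_force: 20.0
```

```bash
python3 - <<'E'
from h import *
togo([.56,.243,.190],173)
im,D=read_camera('scene')
cv2.imwrite('pics/g.png',cv2.resize(im[180:380,60:300],None,fx=3,fy=3))
E
```

```text
t 9.65 pos [0.5601 0.2436 0.2186] yaw 173.0 zax [-0.001 -0.    -1.   ] F [ 0.08  0.48 -0.91] q [ 0.33  0.32  1.62 -0.    1.2  -1.12] open 0.0513
shift [ 0.     -0.0006  0.0286]
turn [-0.0003 -0.0005  0.0001]
```

View pics/g.png

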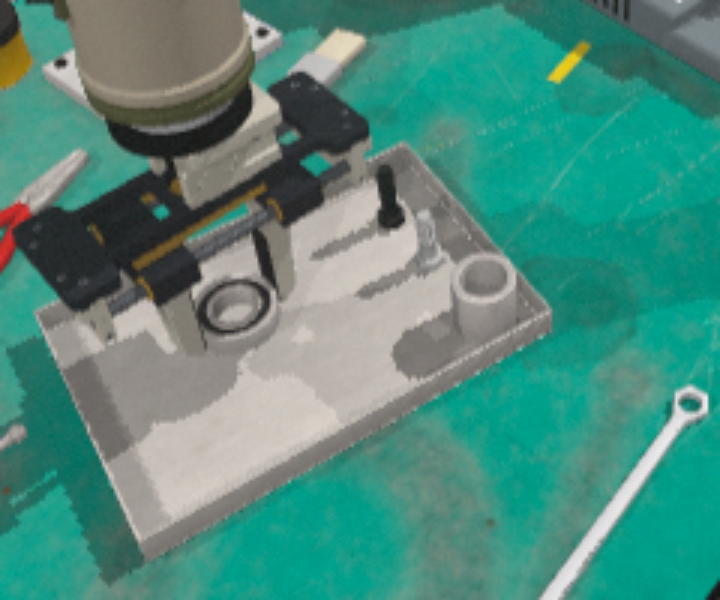

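The bearing hangs level over the empty floor at crop (237,305), well away from the bolts and sleeve. I lower it slowly.

Call:
{"name": "carry_out", "arguments": {"targets": [{"hand": 30, "x": 0, "y": 0, "z": 0.012, "ax": 0, "ay": 0, "az": 0}, {"hand": 30, "x": 0, "y": 0, "z": 0.02, "ax": 0, "ay": 0, "az": 0}, {"hand": 30, "x": 0, "y": 0, "z": 0.024, "ax": 0, "ay": 0, "az": 0}, {"hand": 30, "x": 0, "y": 0, "z": 0.026, "ax": 0, "ay": 0, "az": 0}, {"hand": 30, "x": 0, "y": 0, "z": 0.028, "ax": 0, "ay": 0, "az": 0}, {"hand": 30, "x": 0, "y": 0, "z": 0.028, "ax": 0, "ay": 0, "az": 0}, {"hand": 30, "x": 0, "y": 0, "z": 0.028, "ax": 0, "ay": 0, "az": 0}]}}

```text
t: 10.58
tool_pos: [0.5602, 0.2439, 0.191]
orientation: [0.191, 3.135, 0.0]
force: [0.8, -1.0, -1.7]
opening: 0.0511
gripper_force: 20.0
```

Call:
{"name": "carry_out", "arguments": {"targets": [{"hand": 30, "x": 0, "y": 0, "z": 0.001, "ax": 0, "ay": 0, "az": 0}, {"hand": 30, "x": 0, "y": 0, "z": 0.0015, "ax": 0, "ay": 0, "az": 0}, {"hand": 30, "x": 0, "y": 0, "z": 0.002, "ax": 0, "ay": 0, "az": 0}, {"hand": 30, "x": 0, "y": 0, "z": 0.002, "ax": 0, "ay": 0, "az": 0}]}}

```text
t: 11.08
tool_pos: [0.5601, 0.2438, 0.1887]
orientation: [-0.191, -3.136, -0.0]
force: [0.9, -0.6, -1.4]
opening: 0.0514
gripper_force: 20.0
```

Call:
{"name": "carry_out", "arguments": {"targets": [{"hand": 30, "x": 0, "y": 0, "z": 0.0006, "ax": 0, "ay": 0, "az": 0}, {"hand": 30, "x": 0, "y": 0, "z": 0.0006, "ax": 0, "ay": 0, "az": 0}, {"hand": 65, "x": 0, "y": 0, "z": 0.0, "ax": 0, "ay": 0, "az": 0}, {"hand": 80, "x": 0, "y": 0, "z": 0.0, "ax": 0, "ay": 0, "az": 0}, {"hand": 90, "x": 0, "y": 0, "z": -0.001, "ax": 0, "ay": 0, "az": 0}, {"hand": 90, "x": 0, "y": 0, "z": -0.002, "ax": 0, "ay": 0, "az": 0}, {"hand": 90, "x": 0, "y": 0, "z": -0.002, "ax": 0, "ay": 0, "az": 0}]}}

```text
t: 11.95
tool_pos: [0.5601, 0.2438, 0.1909]
orientation: [0.191, 3.136, 0.0]
force: [-0.1, -0.2, -0.5]
opening: 0.0835
gripper_force: 0.0
```

Call:
{"name": "carry_out", "arguments": {"targets": [{"hand": 90, "x": 0, "y": 0, "z": -0.01, "ax": 0, "ay": 0, "az": 0}, {"hand": 90, "x": 0, "y": 0, "z": -0.03, "ax": 0, "ay": 0, "az": 0}, {"hand": 90, "x": 0, "y": 0, "z": -0.07, "ax": 0, "ay": 0, "az": 0}, {"hand": 90, "x": 0, "y": 0, "z": -0.12, "ax": 0, "ay": 0, "az": 0}, {"hand": 90, "x": 0, "y": 0, "z": -0.17, "ax": 0, "ay": 0, "az": 0}, {"hand": 90, "x": 0, "y": 0, "z": -0.19, "ax": 0, "ay": 0, "az": 0}, {"hand": 90, "x": 0, "y": 0, "z": -0.19, "ax": 0, "ay": 0, "az": 0}]}}

```text
t: 12.82
tool_pos: [0.5605, 0.244, 0.3833]
orientation: [0.191, 3.132, 0.003]
force: [0.5, -0.7, -0.5]
opening: 0.0836
gripper_force: 0.0
```

```bash
python3 - <<'E'
from h import *
togo([.56,.243,.35],173)
im,D=read_camera('scene');cv2.imwrite('pics/i.png',cv2.resize(im[60:380,60:360],None,fx=1.8,fy=1.8))
C=cloud(camera_params('scene'),D);P=C.reshape(-1,3)
k=(abs(P[:,0]-.56)<.04)&(abs(P[:,1]-.243)<.04)&(P[:,2]>.010)&(P[:,2]<.03)
print(k.sum(),P[k].mean(0),np.percentile(P[k],[5,95],axis=0))
E
```

```text
t 12.825 pos [0.5605 0.244  0.3833] yaw 173.02 zax [ 0.004  0.001 -1.   ] F [ 0.45 -0.74 -0.52] q [ 0.33  0.17  1.49 -0.    1.48 -1.12] open 0.0836
shift [ 0.0005 -0.0011  0.0333]
turn [0.0019 0.0039 0.0004]
457 [0.5554327  0.24636987 0.01513836] [[0.53318441 0.22385373 0.01140187]
 [0.57873004 0.26832257 0.01755568]]
```

View pics/i.png

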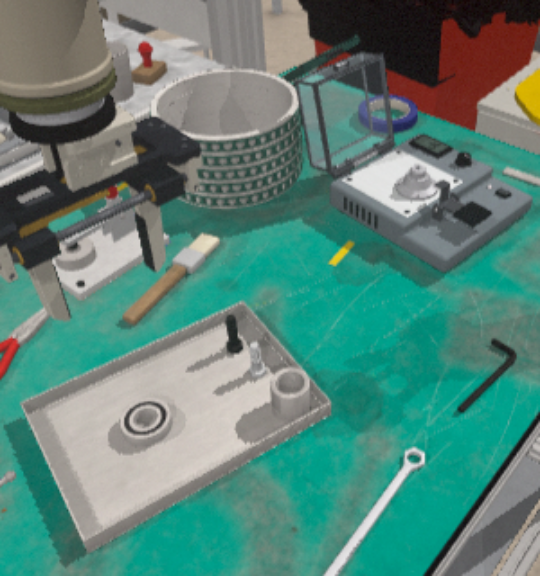

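The bearing lies flat in the tray at (147,420), and the bolts and sleeve are still standing. The guard stands open at (350,110), and the gripper is clear of everything. I hand the job in.

```bash
python3 -c "
from plant import robot
print(robot.close_job())"
```

```text
the job is handed in; nothing more can be done
None
```

I pressed the latch and the guard sprang open untouched; the bearing now lies flat in the empty part of the tray with the other parts still standing, and the job is handed in (no verdict was returned).

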